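Empty the porcelain bean dispenser at closing time

TASK

The coffee-bean dispenser on the counter is to run empty: first lift the loose cap off the top of its hopper and set it gently, upright and fully home, into the wooden cap rest, and let go of it. Then pull the dispenser's spring-return gate out by its black handle until the yellow pointer stands level with the red marker on the rail, and finish there still holding it open with the gripper, because it snaps shut when released. Do not open the gate before the cap is in its rest, and leave the other crockery where it stands.

Things in the scene. Friction and masses are not known exactly. Their poses are not given: they have to be found in the camera images.
- dispenser: Fixed: white porcelain hopper 110 mm across, open neck 72 mm across, on an aluminium stand, base plate 150 x 150 mm. Origin: on the hopper's axis at the table. z up; its -x is the way the gate pulls out. Neck rim z = 212 mm; gate housing front at x = -60 mm, hopper belly to x = -55 mm, z 108 to 192 mm. Guide rails at y = -46 and 46 mm, 10 mm wide, tops at z = 94 mm, run to x = -208 mm.
- cap: Loose cap, about 120 g, at first on the hopper's neck: white disc 76 mm across, 8 mm thick, gold rim; below it a tapered cork plug 42 mm across (34 at its tip), 13 mm long; above it a brass knob 18 mm across, 30 mm tall. Origin: centre of the disc's underside, the face that rests on the neck or on the cap rest. z up.
- cap_knob (a point): On the cap's axis in the knob, 30 mm above the cap's origin (knob top is 38 mm above it): where to grip, from above.
- rest: Fixed dark-wood cap rest: a round cup 72 mm across at the rim (foot 92 mm), 24 mm tall, with a round socket 52 mm wide and 19 mm deep. Origin: centre of its underside on the table. It and the sugar bowl may change sides.
- rest_seat (a point): Centre of the cap rest's rim, 24 mm above the table: the cap's origin comes here when the cap is home, plug in the socket.
- gate: Spring-return steel gate sliding along the dispenser's x (out = -x), with an upright black handle at its front: 14 mm along the slide, 44 mm across, 45 mm tall (z 98 to 143 mm). Origin: centre of the handle's foot. Shut, it stands at x = -120 mm of the dispenser; travel 80 mm. The spring pulls it shut with 3.6 N, plus 1.2 N for each 10 mm pulled. Axes as the dispenser's.
- gate_grip (a point): In the handle's middle, 30 mm above its foot and 15 mm below its top: where to grip, from above (across 14 mm along the slide, or across 44 mm).
- gate_pointer (a point): Outer end of the yellow pointer, a tab 4 mm wide that sticks out 15 mm from the foot of the handle on the dispenser's -y side, in line with the handle's middle. It moves with the gate.
- marker: Fixed red block on the rail of the dispenser's -y side, 10 mm along the slide, 14 mm across, 10 mm tall, 30 to 58 mm ahead (-x) of the shut pointer, elsewhere each time. Origin: centre of its underside, 94 mm above the table. Axes as the dispenser's: the gate is right when the pointer's end is level with the marker's middle along x.
- catch_bowl: Bystander: blue bowl, 84 mm across, 45 mm tall, standing on the base plate under the hopper. Origin: centre of underside.
- cup_a: Bystander: white teacup, 74 mm across, 55 mm tall. Origin: centre of underside.
- cup_b: Bystander: teacup on a saucer 128 mm across, 67 mm tall together. Origin: centre of underside.
- saucers: Bystander: stack of five saucers, 128 mm across, 60 mm tall. Origin: centre of underside.
- sugar_bowl: Bystander: white lidded sugar bowl, 94 mm across (130 mm over its handles), 96 mm tall. Origin: centre of underside.
- creamer: Bystander: white open milk jug, 84 mm across, 90 mm tall. Origin: centre of underside.
- coffee_pot: Bystander: tall white coffee pot with gold handle, 128 mm across, 225 mm tall. Origin: centre of underside.
Things that resemble listed ones, but are neither listed nor needed, are in the scene too. What is shaped like the cap but purple is not meant.

How it is judged:
By the outcome, as a careful person would: the job done as asked, in the order asked, and still so for the second after the job is handed in, while the arm keeps its last pose, push and grip.
It also fails if it takes over 56 s, if anything falls off the work surface, if the arm or the gripper's body presses on something with over 40 N, if the wrist force passes 120 N, or if a joint passes its speed limit or range.

ROBOT

A 6-joint arm with a two-finger parallel gripper is mounted at the origin on the work surface. World frame = base frame: x ahead of the robot, y to its left, z up, the work surface at z = 0. Lengths are in m, angles in degrees, forces in N, time in s.
With the tool pointing down it reaches from about 0.325 to 0.775 m from the base axis. Payload 5.5 kg.
Tool frame: the origin (TCP) lies at the centre of the arm's flange, where the gripper is bolted on; the fingertips stand 182 mm ahead of it and the grasp point (between the pads) lies 163 mm ahead of it; z points along the fingers, y is the line along which they close (so a half turn about z gives the same grasp; the last joint's range is limited). The gripper opens to 88 mm and grips with 3 to 60 N. Pads are 20 mm wide; open, the fingers measure 115 mm over their backs; the gripper's body (75 mm by 178 mm) begins 61 mm behind the grasp point.
Start: joints at [-66.618, 5.22, 70.514, -0, 104.267, -3.249], TCP at [0.269, -0.536, 0.405] pointing down, gripper open.
Joint ranges: [-164.24, 164.24], [-49.07, 125.15], [9.68, 141.18], [-86.29, 266.29], [3.28, 154.24], [-151.56, 151.56]. Speed limits (degrees/s): [147.25, 147.25, 172.46, 180, 180, 180].

INTERFACE

Orientations are given as [roll, pitch, yaw] about the fixed x, y, z axes, in that order (R = Rz(yaw) Ry(pitch) Rx(roll)).
In Python, from station import r gives the robot as it stands. The module is installed in compiled form; this text tells all that it offers. Calls block until the motion is done:
- r.reach(position, orientation): joint-space move of the TCP to a pose.
- r.servo_line(position, rotation=None, speed=0.15): straight line of the TCP; rotation=None keeps the orientation; speed is the mean speed in m/s.
- r.move_joints(angles): joint-space move.
- r.let_go() and r.grab(squeeze=None): open the fingers fully, or close them until they stop; squeeze is the grip in N (None keeps the last).
- r.wait(seconds).
- r.inverse_kinematics(position, orientation): joint angles nearest the present ones, or None.
- r.sense(): the state.
- r.snapshot(name): name is "scene" or "top" or "wrist"; returns a dict with "frame" (480x640x3 uint8, red, green, blue), "fx", "fy", "cx", "cy" (pixels), "R" (3x3) and "t" (3): a world point X has camera coordinates R X + t. Camera axes: x right, y down, z forward; pixel columns grow to the right and rows downward; lengths in m; the calibration is good to about 2 mm. The wrist camera is an equidistant fisheye: a pixel r from the principal point sees the ray r / f radians off the axis. A picture is of the moment at which its call begins. There is no depth.
A pose or a line that the arm cannot do raises r.IKError and nothing moves.
- r.hand_in(): hands the job in; it is judged then, once.
The state is a dict: "clock": time; "joints": joint angles; "joint_vel": joint speeds; "joint_torque": joint torques, N m; "tcp_pos": TCP position; "orientation": TCP orientation; "contact_force": force on the tool from outside, world axes, zero at the start; "torque": the same for the moment, N m; "opening": finger opening in m; "gripper_force": force on a finger pad.
Only numpy, scipy, OpenCV 4.12 (cv2) and the standard library are available. Lean on these libraries where they do the work, as an engineer would, in place of code of your own. Each camera call takes 0.05 s, during which the arm holds its last target. There are 200 camera calls.

## Working session

There is one attempt and no reset: what is moved stays moved. The work goes in short steps, each a Python script; the robot and the scene stay as the last script left them, time stands still between calls to the robot, and variables do not carry over. Pictures are saved under pics/ and viewed, at most 10 in all, crops included, and the job is handed in when it is done.

```bash
mkdir -p pics
python3 - <<'E'
from station import r
import cv2,pickle
d={}
for n in("scene","top"):
    s=r.snapshot(n);d[n]=s;cv2.imwrite(f"pics/{n}0.png",s["frame"][:,:,::-1]);print(n,s["fx"],s["cx"],s["cy"],s["R"],s["t"])
pickle.dump(d,open("d0.pkl","wb"));print(r.sense())
E
```

```text
scene 455.0176263944425 321.7471819597263 235.63439446151682 [[-0.19177403  0.98138414 -0.01038715]
 [ 0.6435912   0.11776096 -0.75625573]
 [-0.74095418 -0.15171529 -0.65419369]] [ 0.12530348 -0.21123587  1.72426486]
top 491.9613635576683 322.25088607679584 237.49548525687266 [[ 0.01175628 -0.99992684 -0.00284573]
 [-0.9908574  -0.01126703 -0.13444209]
 [ 0.13440019  0.00440025 -0.99091737]] [0.01095218 0.56155604 1.40454514]
{'clock': 0.1, 'joints': array([-6.66171209e+01,  5.25876513e+00,  7.05750450e+01, -1.44727075e-03,
        1.04265511e+02, -3.24803874e+00]), 'joint_vel': array([-0.05245347, -0.19904412, -0.03515434, -0.11433655,  0.03502882,
       -0.02797163]), 'joint_torque': array([ 3.05284957e-03, -4.47856021e+01, -4.07570994e+01,  7.00796675e-02,
        2.84160889e-02, -1.16885735e-04]), 'tcp_pos': array([ 0.26896735, -0.53639753,  0.40361933]), 'orientation': array([-1.79900759e+02, -4.22638871e-03,  2.66305588e+01]), 'contact_force': array([-0.49151003,  0.67980696, -0.20744545]), 'torque': array([ 0.00265825, -0.06796832,  0.01521166]), 'gripper_force': 0.0, 'opening': 0.08800785986929946}
```

View pics/scene0.png

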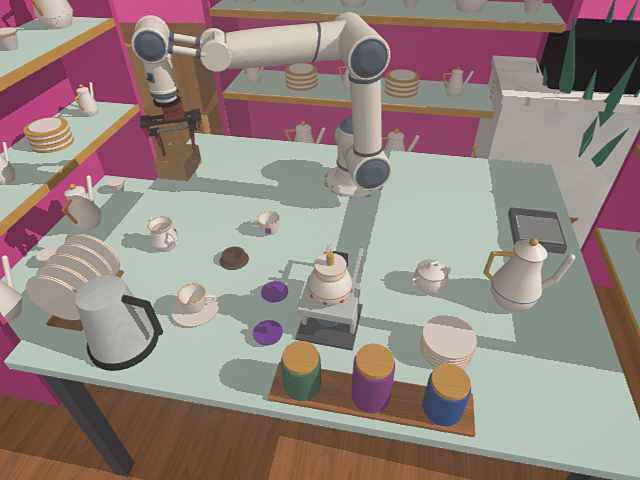

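View pics/top0.png

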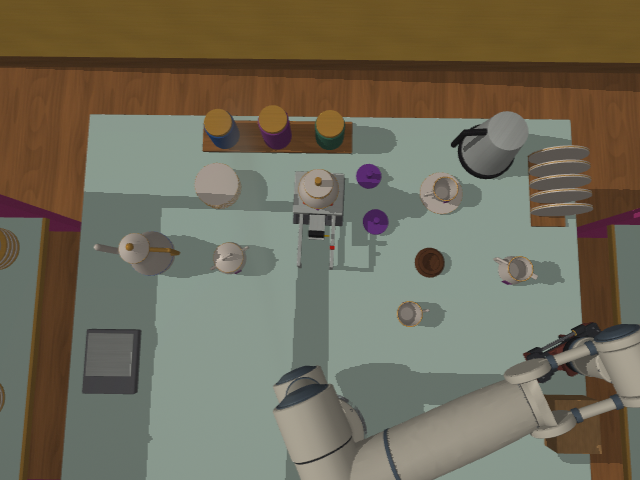

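The scene picture shows the cap's knob at (330,258) and the rest at (234,258). The top picture has them at (318,181) and (430,262), with the gate handle at (317,233) and the red marker at (332,247).

What could be mistaken for the cap: the two purple caps on the table at top (369,176) and (376,222), the sugar bowl's lid at (229,257), and the coffee pot's lid at (134,245). By the description I choose the white disc with the brass knob on the hopper, at top (318,181). For the rest, I choose the dark-brown cup at (430,262); cup_a at (409,313) is white. I'll check this in one close crop.

Run:
```python
import pickle,cv2,numpy as np
d=pickle.load(open("d0.pkl","rb"))
a=d["top"]["frame"][155:295,280:450,::-1];b=d["scene"]["frame"][225:365,205:375,::-1]
f=lambda i:cv2.resize(i,None,fx=4,fy=4,interpolation=cv2.INTER_CUBIC)
a4=f(a);b4=f(b)
cv2.imwrite("pics/crop.png",cv2.resize(np.hstack([a4[:, :],b4]),(800,329),interpolation=cv2.INTER_AREA) if 0 else np.hstack([a4[:,40:440],b4[:,240:640]]))
```

```text
(no output)
```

View pics/crop.png

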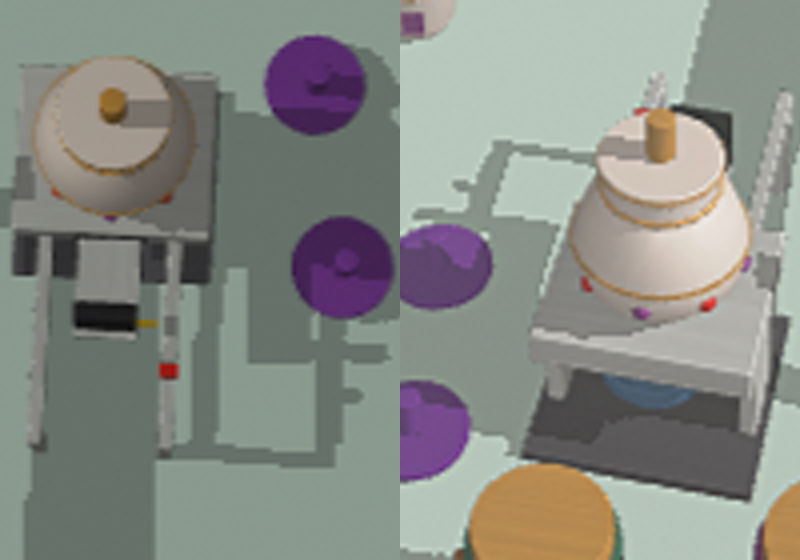

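The crop confirms the choice: a white disc with a gold rim and brass knob on the hopper (knob top at top-view (318,180), scene (330,253)). The purple ones are decoys. The yellow pointer is at top (318.5,235.5) + about 9 px, and the red marker is at top (332,247).

```bash
cat > h.py <<'E'
import numpy as np,cv2
def ray(s,px,fish=False):
    R=np.array(s["R"]);t=np.array(s["t"]);u=np.array([(px[0]-s["cx"])/s["fx"],(px[1]-s["cy"])/s["fy"]])
    if fish:
        th=np.hypot(*u);v=np.r_[u/max(th,1e-9)*np.sin(th),np.cos(th)]
    else: v=np.r_[u,1]
    v=R.T@v;return -R.T@t,v/np.linalg.norm(v)
def tri(rays):
    A=0;b=0
    for c,v in rays:
        P=np.eye(3)-np.outer(v,v);A=A+P;b=b+P@c
    X=np.linalg.solve(A,b)
    return X,[1e3*np.linalg.norm((np.eye(3)-np.outer(v,v))@(X-c)) for c,v in rays]
def onz(rv,z):
    c,v=rv;return c+v*(z-c[2])/v[2]
def proj(s,X,fish=False):
    p=np.array(s["R"])@X+np.array(s["t"])
    if fish:
        q=np.hypot(p[0],p[1]);u=p[:2]/q*np.arctan2(q,p[2])
    else:u=p[:2]/p[2]
    return u*[s["fx"],s["fy"]]+[s["cx"],s["cy"]]
E
python3 - <<'E'
import pickle;from h import *
d=pickle.load(open("d0.pkl","rb"));T=d["top"];S=d["scene"]
print("knobtop",tri([ray(T,(317.9,179.3)),ray(S,(330,253))]))
print("rest",tri([ray(T,(430,261)),ray(S,(234.5,256))]))
c=lambda x,y:(289.6+x/4,154.6+y/4)
for n,p,z in[("rL0",(45,240),.094),("rL1",(37,443),.094),("rR0",(173,240),.094),("rR1",(165,450),.094),("marker",(169,371),.104),("handletop",(105,317),.143),("ptr",(155,324),.1)]:print(n,onz(ray(T,c(*p)),z).round(4))
E
```

```text
knobtop (array([0.68122019, 0.02840766, 0.25178393]), [np.float64(0.8740233306954845), np.float64(0.8740233306954437)])
rest (array([ 0.49796534, -0.30200371,  0.01509193]), [np.float64(0.030898103333129576), np.float64(0.03089810333303347)])
rL0 [0.6186 0.0786 0.094 ]
rL1 [0.4745 0.0817 0.094 ]
rR0 [ 0.6196 -0.0121  0.094 ]
rR1 [ 0.4706 -0.0078  0.094 ]
marker [ 0.525  -0.0099  0.104 ]
handletop [0.5569 0.0345 0.143 ]
ptr [5.585e-01 1.000e-04 1.000e-01]
```

Run:
```python
from station import r
import cv2,pickle,numpy as np
r.reach([0.50,-0.22,0.45],[180,0,0])
d={}
for i,p in enumerate([[0.50,-0.22,0.45],[0.54,-0.02,0.45],[0.56,0.06,0.45]]):
    r.servo_line(p,speed=.2); r.wait(.3)
    s=r.snapshot("wrist");d[i]=s;cv2.imwrite(f"pics/w{i}.png",s["frame"][:,:,::-1])
    print(s["fx"],s["cx"],s["cy"],(-s["R"].T@s["t"]),s["R"][2],r.sense()["tcp_pos"],r.sense()["clock"])
pickle.dump(d,open("w.pkl","wb"))
cv2.imwrite("pics/w02.png",np.vstack([cv2.resize(d[i]["frame"][:,:,::-1],None,fx=.625,fy=.625,interpolation=cv2.INTER_AREA) for i in(0,2)]))
```

```text
371.64829954431775 316.1820585602091 234.3887064794781 [ 0.57450196 -0.21837044  0.43006087] [-2.68822419e-01  2.83430161e-05 -9.63189756e-01] [ 0.49998907 -0.22004388  0.45001994] 2.1667
371.64829954431775 316.1820585602091 234.3887064794781 [ 0.61447812 -0.01895554  0.43008964] [-2.68792971e-01  2.17208331e-04 -9.63197950e-01] [ 0.53997034 -0.02049786  0.4499803 ] 3.6833
371.64829954431775 316.1820585602091 234.3887064794781 [0.63441463 0.06072836 0.43028514] [-2.68523532e-01  2.12791833e-04 -9.63273101e-01] [0.55988942 0.05922968 0.450173  ] 4.5917
```

View pics/w02.png

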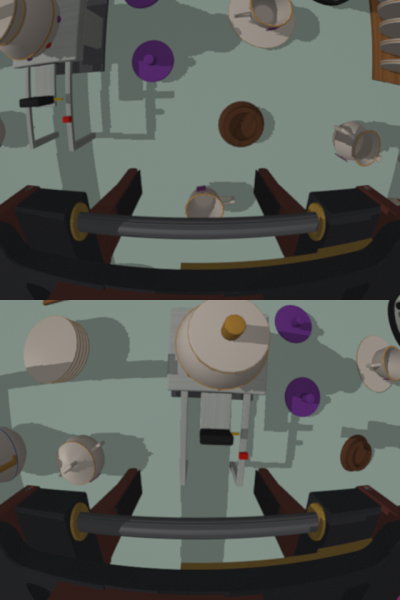

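View pics/w1.png

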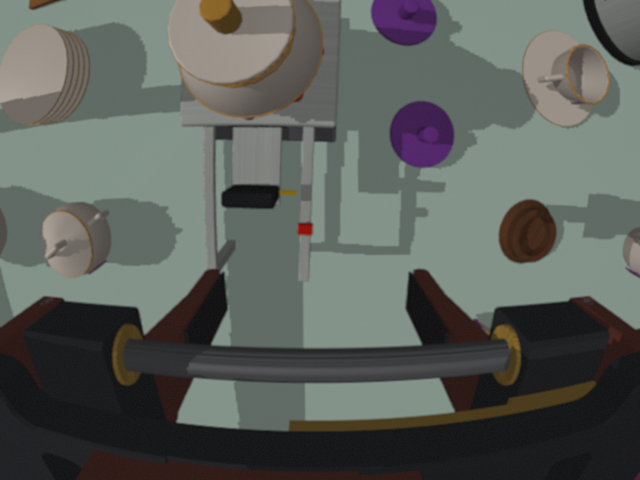

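Wrist picture 1 (taken at y=-0.02) shows the knob top at about (215,5–10), the handle at (250,195), the yellow pointer at (290,192), the red marker at (305,229) and the rest at (527,232). In the upper half of the combined picture, the rest is at about (386,198) in full-resolution pixels. In the lower half, the knob is at (374,~520−480) with its whole top visible. Next I'll segment these.

Run:
```python
import pickle;from h import *
w=pickle.load(open("w.pkl","rb"))
def blob(s,lo,hi,box):
    x0,y0,x1,y1=box;h=cv2.cvtColor(s["frame"],cv2.COLOR_RGB2HSV)[y0:y1,x0:x1]
    m=cv2.inRange(h,lo,hi);n,l,st,c=cv2.connectedComponentsWithStats(m);i=1+st[1:,4].argmax()
    return c[i]+[x0,y0],st[i]+[x0,y0,0,0,0],l==i
for i in(0,1,2):
    s=w[i]
    for n,lo,hi,z in[("red",(0,180,120),(6,255,255),.104),("yel",(20,150,120),(35,255,255),.1)]:
        box={0:(40,130,130,260),1:(240,150,340,260),2:(330,180,410,270)}[i]
        c,st,m=blob(s,lo,hi,box)
        mid=st[0]+st[2]/2-.5
        f=lambda p,z:onz(ray(s,p,True),z).round(4)
        print(i,n,c.round(1),st,"cen",f(c,z),"low edge(-x)",f((mid,st[1]+st[3]-.5),z),"hi edge(+x)",f((mid,st[1]-.5),z),f((mid,st[1]-.5),z-.01),"right",f((st[0]+st[2]-.5,c[1]),z))
out=[]
for i,(b) in {0:(340,150,440,250),2:(330,10,430,90)}.items():
    out.append(cv2.resize(w[i]["frame"][b[1]:b[1]+80,b[0]:b[0]+100,::-1],(400*2//2,320),interpolation=cv2.INTER_CUBIC))
out2=[]
for i,b in{1:(210,170,310,250),2:(310,180,410,260)}.items():
    out2.append(cv2.resize(w[i]["frame"][b[1]:b[1]+70,b[0]:b[0]+100,::-1],(400,280),interpolation=cv2.INTER_CUBIC))
cv2.imwrite("pics/c2.png",np.vstack([np.hstack(out),np.hstack(out2)]))
```

```text
0 red [104.9 190.9] [101 187   9   9  76] cen [ 0.5285 -0.0087  0.104 ] low edge(-x) [ 0.5239 -0.0083  0.104 ] hi edge(+x) [ 0.533  -0.0094  0.104 ] [ 0.5317 -0.003   0.094 ] right [ 0.5283 -0.0144  0.104 ]
0 yel [ 90.2 158.8] [ 89 158   3   2   4] cen [0.5617 0.009  0.1   ] low edge(-x) [0.561  0.0093 0.1   ] hi edge(+x) [0.563  0.0092 0.1   ] [0.5626 0.0161 0.09  ] right [0.5616 0.0073 0.1   ]
1 red [304.4 229. ] [298 225  14   9 112] cen [ 0.5286 -0.0082  0.104 ] low edge(-x) [ 0.5243 -0.0082  0.104 ] hi edge(+x) [ 0.5328 -0.0083  0.104 ] [ 0.5303 -0.008   0.094 ] right [ 0.5285 -0.0146  0.104 ]
1 yel [288.2 192.2] [281 191  15   4  48] cen [0.5618 0.0062 0.1   ] low edge(-x) [0.5597 0.0064 0.1   ] hi edge(+x) [0.5634 0.0064 0.1   ] [0.5618 0.0071 0.09  ] right [ 5.618e-01 -4.000e-04  1.000e-01]
2 red [389.4 249.6] [383 245  14  10 115] cen [ 0.5285 -0.0076  0.104 ] low edge(-x) [ 0.5237 -0.008   0.104 ] hi edge(+x) [ 0.5335 -0.0074  0.104 ] [ 0.5304 -0.0095  0.094 ] right [ 0.5284 -0.0145  0.104 ]
2 yel [376.8 214. ] [372 213  10   3  28] cen [0.5617 0.0051 0.1   ] low edge(-x) [0.5602 0.0054 0.1   ] hi edge(+x) [0.563  0.0055 0.1   ] [0.5609 0.0038 0.09  ] right [0.5617 0.0007 0.1   ]
```

View pics/c2.png

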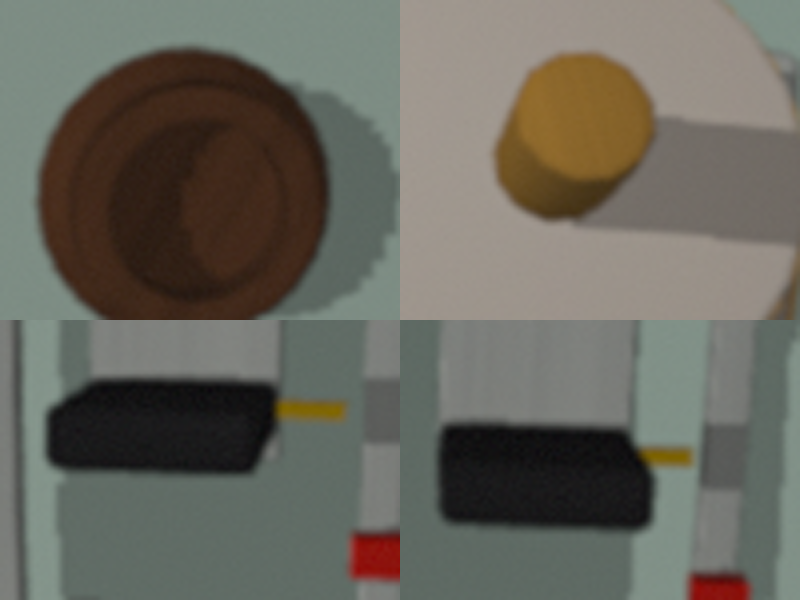

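The crop shows the rest's socket circle centred at w0 (388.6,201.9) and the knob's top face centred at w2 (376.1,38.9). The pointer is in line with the middle of the handle.

Run:
```python
import pickle;from h import *
w=pickle.load(open("w.pkl","rb"));d=pickle.load(open("d0.pkl","rb"));T=d["top"];S=d["scene"]
k=ray(w[2],(376.1,38.9),True);print("knob",onz(k,.25),tri([k,ray(T,(317.9,179.3)),ray(S,(330,253))]))
print(tri([k,ray(S,(330,253))]))
q=ray(w[0],(388.6,201.9),True);print("rest",onz(q,.024))
# brown blobs, fitted outline in each view
def brown(s,box):
    x0,y0,x1,y1=box;im=s["frame"][y0:y1,x0:x1];h=cv2.cvtColor(im,cv2.COLOR_RGB2HSV)
    m=((h[...,0]<15)&(h[...,1]>90)).astype(np.uint8);c=max(cv2.findContours(m,0,1)[0],key=cv2.contourArea)
    e=cv2.fitEllipse(c);return np.array(e[0])+[x0,y0],e[1],cv2.contourArea(c)
R=[]
for n,s,b,f in[("w0",w[0],(340,150,440,250),1),("w1",w[1],(490,190,570,280),1),("w2",w[2],(530,170,610,290),1),("T",T,(410,243,450,283),0),("S",S,(215,240,255,275),0)]:
    c,ax,a=brown(s,b);R.append(ray(s,c,bool(f)));print(n,c.round(1),np.round(ax,1),onz(R[-1],.012).round(4))
print(tri(R))
for X in([.497,-.3025,.024],):
    for n,s,f in[("w0",w[0],1),("w1",w[1],1),("T",T,0),("S",S,0)]:print(n,proj(s,np.array(X),bool(f)).round(1))
```

```text
knob [0.68202085 0.03162924 0.25      ] (array([0.68143622, 0.02955404, 0.25151819]), [np.float64(2.3065793678887503), np.float64(0.39375288653887835), np.float64(2.0281422705370713)])
(array([0.68168311, 0.0297374 , 0.25180525]), [np.float64(2.1558310545267356), np.float64(2.1558310545267303)])
rest [ 0.49899461 -0.29980671  0.024     ]
w0 [385.4 198.3] [69.4 71.1] [ 0.501  -0.2983  0.012 ]
w1 [526.9 231.8] [54.  61.3] [ 0.5007 -0.2948  0.012 ]
w2 [569.  245.5] [46.8 57. ] [ 0.5007 -0.2942  0.012 ]
T [428.9 262.1] [27.6 28.5] [ 0.4951 -0.2993  0.012 ]
S [237.  261.2] [12.3 22. ] [ 0.5154 -0.2884  0.012 ]
(array([ 0.49757699, -0.30135932, -0.00184049]), [np.float64(1.0186147899851767), np.float64(2.155981495131247), np.float64(3.5521892265301256), np.float64(1.5586291692780299), np.float64(6.03146563200203)])
w0 [390.9 203.7]
w1 [535.8 237. ]
T [430.8 261.1]
S [234.1 253.6]
```

Run:
```python
from station import r
import cv2,pickle,numpy as np
p=lambda *a:print(*a,{k:np.round(v,4) for k,v in r.sense().items() if k in("clock","tcp_pos","contact_force","opening","gripper_force")})
o=[180,0,-1.5]
r.reach([.6815,.031,.45],o);r.servo_line([.6815,.031,.4055],speed=.06);p("down")
r.grab(25);p("grab")
r.servo_line([.6815,.031,.42],speed=.05);r.wait(.2);p("lift15")
r.servo_line([.6815,.031,.475],speed=.1);p("lift")
r.servo_line([.52,-.16,.44],speed=.2)
r.servo_line([.499,-.300,.30],speed=.15);r.wait(.3);p("over")
d={}
for n in("wrist","top","scene"):
    d[n]=r.snapshot(n)
pickle.dump(d,open("d1.pkl","wb"))
a=[cv2.resize(d["wrist"]["frame"][100:340,170:490,::-1],(400,300)),cv2.resize(d["scene"]["frame"][200:320,160:320,::-1],(400,300))]
cv2.imwrite("pics/over.png",np.hstack(a))
```

```text
down {'clock': np.float64(6.05), 'tcp_pos': array([0.6815, 0.031 , 0.4059]), 'contact_force': array([ 0.9522, -0.8361,  0.5606]), 'gripper_force': np.float64(0.0), 'opening': np.float64(0.0882)}
grab {'clock': np.float64(7.1333), 'tcp_pos': array([0.6815, 0.0309, 0.4055]), 'contact_force': array([ 0.2862, -1.0026, -0.366 ]), 'gripper_force': np.float64(25.0), 'opening': np.float64(0.0175)}
lift15 {'clock': np.float64(7.775), 'tcp_pos': array([0.6815, 0.031 , 0.4196]), 'contact_force': array([-0.2162, -0.072 , -1.4356]), 'gripper_force': np.float64(24.9997), 'opening': np.float64(0.0173)}
lift {'clock': np.float64(8.475), 'tcp_pos': array([0.6816, 0.031 , 0.4743]), 'contact_force': array([-0.1545, -0.1619, -1.5599]), 'gripper_force': np.float64(24.9998), 'opening': np.float64(0.0173)}
over {'clock': np.float64(11.6667), 'tcp_pos': array([ 0.4991, -0.2997,  0.3004]), 'contact_force': array([ 0.576 ,  0.137 , -1.7179]), 'gripper_force': np.float64(24.9997), 'opening': np.float64(0.0177)}
```

View pics/over.png

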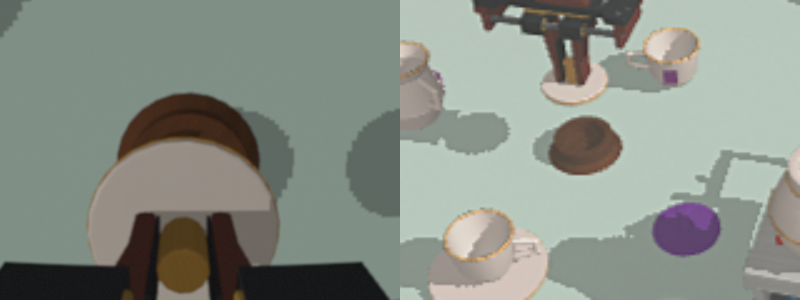

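The cap hangs upright in the grip: the disc's widest span in the wrist picture is full-res columns 240–392, near row 280. The rest's outline spans columns 265–378 near row 228. Next I'll turn both into y and check.

Run:
```python
import pickle;from h import *
d=pickle.load(open("d1.pkl","rb"));s=d["wrist"];im=s["frame"];h=cv2.cvtColor(im,cv2.COLOR_RGB2HSV)
f=lambda u,v,z:onz(ray(s,(u,v),True),z).round(4)
print("cam",(-s["R"].T@s["t"]).round(4))
# rest outer outline: fit circle on table plane using brown upper contour
m=((h[...,0]<15)&(h[...,1]>90));m[:170]=0;m[236:]=0;m[:,:255]=0;m[:,390:]=0
def circ(P):
    A=np.c_[2*P,np.ones(len(P))];x=np.linalg.lstsq(A,(P**2).sum(1),rcond=None)[0];return x[:2],np.sqrt(x[2]+x[:2]@x[:2])
top=np.array([(u,np.where(m[:,u])[0].min()-.5) for u in range(272,372) if m[:,u].any()])
for z in(0,.006,.012):print("rest",z,circ(np.array([f(u,v,z)[:2] for u,v in top])))
# disc: pale, low edge contour
g=(h[...,1]<45)&(h[...,2]>120);e=[]
for u in range(246,388):
    c=np.where(g[200:285,u])[0]
    if len(c):e.append((u,200+c.min()-.5))
for z in(.137,.133,.129):
    P=np.array([f(u,v,z)[:2] for u,v in e]);print("disc",z,circ(P))
T=d["top"];print("tip",proj(T,np.array([.499,-.3,.13])))
```

```text
cam [ 0.5736 -0.2999  0.2805]
rest 0 (array([ 0.49782009, -0.30117511]), np.float64(0.0441212463896202))
rest 0.006 (array([ 0.49947582, -0.30115635]), np.float64(0.043138247236973216))
rest 0.012 (array([ 0.50105914, -0.30112282]), np.float64(0.04223050126936368))
disc 0.137 (array([ 0.52036233, -0.29367423]), np.float64(0.027071240842093856))
disc 0.133 (array([ 0.51886308, -0.29350784]), np.float64(0.02783504081290553))
disc 0.129 (array([ 0.51746032, -0.2933667 ]), np.float64(0.028516722760058805))
tip [438.29486813 256.93995658]
```

Run:
```python
from station import r
import cv2,pickle,numpy as np
r.servo_line([.4985,-.301,.245],speed=.08);r.wait(.2)
f0=r.sense()["contact_force"];z=.245;print(f0)
r.servo_line([.4985,-.301,.224],speed=.04)
z=.224
while z>.212:
    s=r.sense();df=s["contact_force"]-f0
    if np.linalg.norm(df)>3.5:break
    z-=.001;r.servo_line([.4985,-.301,z],speed=.02)
s=r.sense();print("z",z,s["tcp_pos"],s["contact_force"]-f0,s["torque"],s["clock"])
d={n:r.snapshot(n) for n in("wrist","scene")}
cv2.imwrite("pics/seat.png",np.hstack([cv2.resize(d["wrist"]["frame"][100:340,170:490,::-1],(400,300)),cv2.resize(d["scene"]["frame"][220:295,185:285,::-1],(400,300),interpolation=cv2.INTER_CUBIC)]))
```

```text
[-0.23912945 -0.35483434 -1.83595463]
z 0.216 [ 0.49853985 -0.30102233  0.21741259] [-2.6931638   2.03221347  8.04711222] [0.39061365 0.48051989 0.02960187] 15.5333
```

View pics/seat.png

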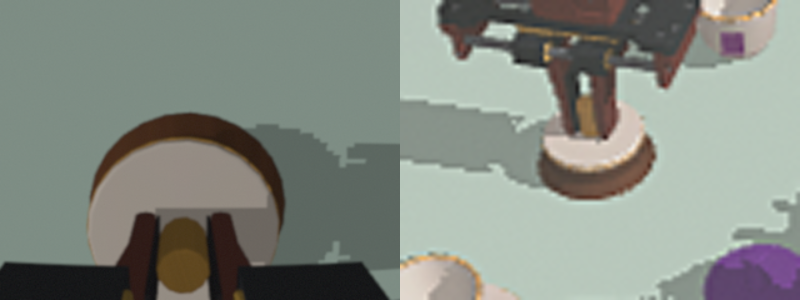

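It met the rim at the expected height (TCP 0.217), and the picture shows the disc flat on the rest with only its dark side visible. I'll release it and look again.

Run:
```python
from station import r
import cv2,pickle,numpy as np
r.let_go();r.wait(.3);r.servo_line([.4985,-.301,.30],speed=.08)
r.servo_line([.46,-.301,.36],speed=.2);r.wait(.2)
d={n:r.snapshot(n) for n in("wrist","scene")};pickle.dump(d,open("d2.pkl","wb"))
cv2.imwrite("pics/rel.png",np.hstack([cv2.resize(d["wrist"]["frame"][60:300,170:490,::-1],(400,300)),cv2.resize(d["scene"]["frame"][220:295,185:285,::-1],(400,300),interpolation=cv2.INTER_CUBIC)]))
print(r.sense()["clock"])
```

```text
19.1
```

View pics/rel.png

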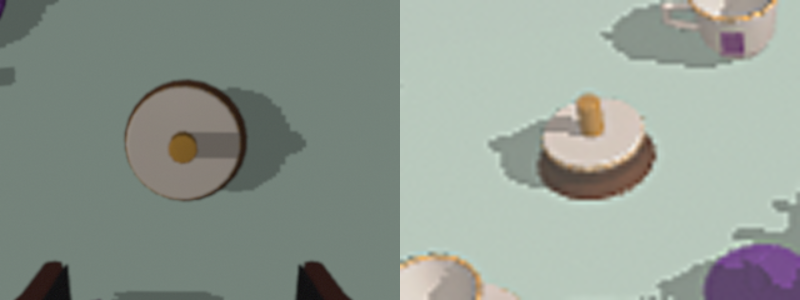

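The cap sits flat on the rest, let go: in the wrist picture the disc is centred at full-res (317.6,173.6) and the knob's top at about (316.4,178). I'll check its tilt and height numerically, then go to the handle.

Run:
```python
import pickle;from h import *
d=pickle.load(open("d2.pkl","rb"));s=d["wrist"];h=cv2.cvtColor(s["frame"],cv2.COLOR_RGB2HSV)
k=((h[...,0]>12)&(h[...,0]<30)&(h[...,1]>140)).astype(np.uint8);k[:150]=0;k[200:]=0;k[:,:300]=0;k[:,335:]=0
c=max(cv2.findContours(k,0,1)[0],key=cv2.contourArea);kc=cv2.minEnclosingCircle(c);print("knob",kc)
m=((h[...,1]<75)&(h[...,2]>70)&(h[...,0]<25)|(k>0)).astype(np.uint8)
m[:115]=0;m[225:]=0;m[:,:260]=0;m[:,375:]=0
c=max(cv2.findContours(m,0,1)[0],key=cv2.contourArea);e=cv2.fitEllipse(cv2.convexHull(c));print("disc",e)
print("disc z.032",onz(ray(s,e[0],True),.032),"knob z.062",onz(ray(s,kc[0],True),.062),"mid .047",onz(ray(s,kc[0],True),.05))
S=d["scene"];print(proj(S,np.array([.4985,-.301,.062])),proj(S,np.array([.4985,-.301,.032])))
from station import r
r.servo_line([.48,-.15,.42],[180,0,-1.5],speed=.25)
r.servo_line([.5615,.0345,.42],speed=.25)
r.servo_line([.5615,.0345,.294],speed=.1);r.wait(.2)
x=r.sense();print(x["clock"],x["contact_force"],x["tcp_pos"])
```

```text
knob ((315.8153381347656, 177.7157745361328), 11.517318725585938)
disc ((315.86566162109375, 174.1707000732422), (90.73573303222656, 91.96098327636719), 105.83950805664062)
disc z.032 [ 0.50023973 -0.29929976  0.032     ] knob z.062 [ 0.50096418 -0.29935578  0.062     ] mid .047 [ 0.49949219 -0.29928498  0.05      ]
[232.63886387 244.75492946] [234.00923946 252.10783066]
22.475 [-0.4756914  -0.02547923  0.18441501] [0.5615938  0.0345008  0.29456061]
```

```bash
cat > pull.py <<'E'
import sys,pickle;from h import *
from station import r
def meas(tag):
    s=r.snapshot("wrist");h=cv2.cvtColor(s["frame"],cv2.COLOR_RGB2HSV)
    pickle.dump({"wrist":s,"top":r.snapshot("top")},open(tag+".pkl","wb"))
    for n,lo,hi,z in[("red",(0,170,90),(6,255,255),.104),("yel",(20,150,90),(35,255,255),.1)]:
        m=cv2.inRange(h,lo,hi);m[:,:325]=0;m[:,450:]=0;m[320:]=0;m[:100]=0
        k,l,st,c=cv2.connectedComponentsWithStats(m);i=1+st[1:,4].argmax();st=st[i];mid=st[0]+st[2]/2-.5
        f=lambda u,v:onz(ray(s,(u,v),True),z)[:2].round(4)
        print(n,st,"cen",f(*c[i]),"-x edge",f(mid,st[1]+st[3]-.5),"+x edge",f(mid,st[1]-.5))
    cv2.imwrite("pics/"+tag+".png",cv2.resize(s["frame"][140:290,220:440,::-1],None,fx=3.6,fy=3.6,interpolation=cv2.INTER_CUBIC)[:600])
def st(t):
    x=r.sense();print(t,{k:np.round(x[k],4) for k in("clock","tcp_pos","contact_force","opening","gripper_force")})
E
python3 - <<'E'
from pull import *
meas("g0");r.grab(50);st("grab")
p=r.sense()["tcp_pos"]
r.servo_line([.5615-.031,.0345+.031*.026,.294],speed=.03);r.wait(.3);st("pulled");meas("g1")
E
```

```text
Traceback (most recent call last):
  File "pull.py", line 8, in meas
    k,l,st,c=cv2.connectedComponentsWithStats(m);i=1+st[1:,4].argmax();st=st[i];mid=st[0]+st[2]/2-.5
                                                     ~~~~~~~~~~~~~~~^^
ValueError: attempt to get argmax of an empty sequence
```

```bash
sed -i 's/;i=1+st\[1:,4\]/\n        if k<2: print(n,"hidden");continue\n        i=1+st[1:,4]/' pull.py
python3 - <<'E'
from pull import *
r.grab(50);st("grab");meas("g0")
r.servo_line([.5615-.031,.0345+.031*.026,.294],speed=.03);r.wait(.3);st("pulled");meas("g1")
E
```

```text
grab {'clock': np.float64(23.325), 'tcp_pos': array([0.5615, 0.0345, 0.294 ]), 'contact_force': array([1.1561, 0.9516, 0.0265]), 'opening': np.float64(0.0436), 'gripper_force': np.float64(49.9998)}
red hidden
yel [361 276   2   4   8] cen [0.5641 0.0133] -x edge [0.563  0.0133] +x edge [0.5652 0.0133]
pulled {'clock': np.float64(24.9083), 'tcp_pos': array([0.5309, 0.0356, 0.294 ]), 'contact_force': array([ 7.9457,  2.937 , -3.6469]), 'opening': np.float64(0.0437), 'gripper_force': np.float64(49.9992)}
red [393 276  25  22 506] cen [ 0.5299 -0.0074] -x edge [ 0.5235 -0.0079] +x edge [ 0.5357 -0.0072]
yel [361 276   2   4   8] cen [0.5339 0.0145] -x edge [0.5328 0.0145] +x edge [0.535  0.0145]
```

View pics/g1.png

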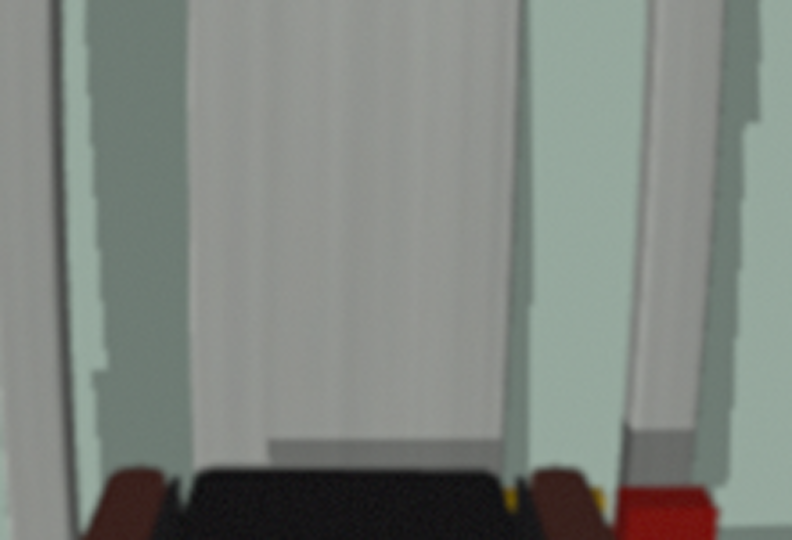

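The picture shows the black handle held between the fingers. The pointer's tip shows beside the right finger at crop (597,498), just behind the red marker (615–715, from 488 down). The pointer's pixels are the same before and after the pull, so the grip has not slipped. About 2.5 mm remains (33.1 mm in all).

Run:
```python
from pull import *
D=.0335
r.servo_line([.5615-D,.0345+D*.026,.294],speed=.02);r.wait(.4);st("pulled");meas("g2")
d=pickle.load(open("g2.pkl","rb"))
for n,s,b in[("top",d["top"],(300,225,345,275)),("scene",r.snapshot("scene"),(300,180,380,290))]:
    x0,y0,x1,y1=b;h=cv2.cvtColor(s["frame"],cv2.COLOR_RGB2HSV)[y0:y1,x0:x1]
    for c,lo,hi,z in[("red",(0,150,80),(6,255,255),.104),("yel",(20,110,80),(35,255,255),.1)]:
        k,l,t,cc=cv2.connectedComponentsWithStats(cv2.inRange(h,lo,hi))
        for i in range(1,k):
            if t[i,4]>1:print(n,c,t[i]+[x0,y0,0,0,0],onz(ray(s,cc[i]+[x0,y0]),z).round(4))
```

```text
pulled {'clock': np.float64(25.6833), 'tcp_pos': array([0.5284, 0.0357, 0.294 ]), 'contact_force': array([ 8.1731,  3.8587, -4.5034]), 'opening': np.float64(0.0439), 'gripper_force': np.float64(49.9992)}
red [393 272  26  21 518] cen [ 0.5297 -0.0073] -x edge [ 0.5239 -0.0079] +x edge [ 0.5355 -0.0072]
yel [361 276   2   4   8] cen [0.5315 0.0146] -x edge [0.5304 0.0146] +x edge [0.5326 0.0146]
scene red [324 253   4   3  12] [ 0.5319 -0.012   0.104 ]
scene yel [329 255   5   1   5] [0.5289 0.003  0.1   ]
```

Run:
```python
from pull import *
D=.0343
r.servo_line([.5615-D,.0345+D*.026,.294],speed=.02);r.wait(.5);st("end");meas("g3")
r.hand_in()
```

```text
end {'clock': np.float64(26.5833), 'tcp_pos': array([0.5276, 0.0358, 0.294 ]), 'contact_force': array([ 7.9098,  3.4855, -3.0611]), 'opening': np.float64(0.0435), 'gripper_force': np.float64(49.9992)}
red [393 270  26  22 515] cen [ 0.5296 -0.0074] -x edge [ 0.5237 -0.0078] +x edge [ 0.5358 -0.0071]
yel [361 276   2   4   8] cen [0.5308 0.0146] -x edge [0.5297 0.0146] +x edge [0.5319 0.0147]
the job is handed in; nothing more can be done
```

I handed the job in at 26.6 s: the cap is upright in its rest and released, and the gripper is holding the gate open about 34 mm, with the pointer level with the red marker to within an estimated 1–2 mm.

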